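Fetch the rock core from behind the cells and load the triaxial base

TASK

Set the slim rock core upright in the middle of the pedestal of the open triaxial base for its test. The pressure cell, the clear chamber and the hydraulic ram crowd it on the aluminium parking board, so first stand all three upright in the shallow steel tray; once the core stands on the pedestal, stand each of the three back on the very pad it came from. Put things down gently, knock nothing over, and leave the short stub of core on the board where it is.

Things in the scene. Friction and masses are not known exactly. Their poses are not given: they have to be found in the camera images.
- pressure_cell: Tall steel cylinder, 54 mm diameter and 140 mm high, with dark bands and a ring of six dark bolts round a brass plug (top of plug 156 mm). About 0.85 kg. Origin: centre of its underside; z up its axis. Grip the barrel in its upper part.
- clear_chamber: Clear tube with three tie rods between two aluminium end caps 56 mm in diameter: the lower 16 mm thick, the upper from 114 to 148 mm high, with a thin brass nipple to 158 mm. About 0.5 kg. Origin: centre of its underside; z up its axis. Grip the upper cap.
- ram: Hydraulic ram: grey barrel 54 mm in diameter and 98 mm high, with a bright steel plunger 36 mm in diameter standing out of its top from 98 to 149 mm. A brass oil coupler sticks out sideways 30 mm up, to 37 mm from the axis. About 0.8 kg. Origin: centre of its underside; z up its axis. Grip the plunger.
- core: The slim rock core to be fetched: brown stone cylinder, 38 mm diameter, 76 mm high, 0.21 kg, standing in the middle of the parking board between the three tall things (their axes about 64 mm from its own). Origin: centre of its underside; z up its axis.
- stub: Short stub of the same stone, 50 mm diameter, 40 mm high, standing behind the core on the parking board. To be left where it is. Origin: centre of its underside.
- board: Parking board, fixed: aluminium plate 200 mm (x) by 216 mm (y); things stand on rubber pads 11 mm above the bench. Origin: centre of its underside. Three round pads, 72 mm across, at (-58, 0), (-5, 63) and (-5, -63) mm in its x, y hold the tall things, one each, in any order; the core stands near (6, 0) on the oblong pad. A thin rail, 45 mm high, along its +x edge.
- tray: Shallow steel tray, fixed for the episode, empty at the start: 120 mm (x) by 256 mm (y), rim 14 mm high, walls and floor 2 mm thick. Origin: centre of its underside. Long enough for the three tall things in a row along its y, 80 mm apart.
- cellbase: Base of the opened triaxial cell, fixed for the episode: steel flange 160 mm in diameter, 22 mm high (26 mm near the middle), with two small needle valves at its +y and -y sides (out to 106 mm, 35 mm high) and in its middle a dark steel pedestal 54 mm in diameter whose flat top is 52 mm above the bench. Origin: centre of its underside.
- pedestal (a point): Centre of the flat top of that pedestal, where the underside of the core goes.
Things that resemble listed ones, but are neither listed nor needed, are in the scene too. Leave any pink or red look-alike of the clear_chamber alone. What is shaped like the core but green or yellow is not meant.

How it is judged:
On the way, in this order (a step that is already met when the one before it is completed fails the run):
1. the pressure cell, the clear chamber and the ram all stand upright in the tray, released (x of pressure_cell in the frame of tray between -0.035 and 0.035 m and y of pressure_cell in the frame of tray between -0.103 and 0.103 m and z of each of pressure_cell, clear_chamber, ram in the frame of tray below 0.008 m and angle between each of pressure_cell, clear_chamber, ram's own z axis and vertical below 0.12 rad and x of clear_chamber in the frame of tray between -0.035 and 0.035 m and y of clear_chamber in the frame of tray between -0.103 and 0.103 m and x of ram in the frame of tray between -0.035 and 0.035 m and y of ram in the frame of tray between -0.103 and 0.103 m and linear speed of each of pressure_cell, clear_chamber, ram below 0.02 m/s and angular speed of each of pressure_cell, clear_chamber, ram below 0.2 rad/s and contact force between the fingers and pressure_cell below 0.3 N and contact force between the fingers and clear_chamber below 0.3 N and contact force between the fingers and ram below 0.3 N), for 0.2 s.
2. the core stands upright on the pedestal, released, while the three still stand in the tray (x of pressure_cell in the frame of tray between -0.035 and 0.035 m and y of pressure_cell in the frame of tray between -0.103 and 0.103 m and z of each of pressure_cell, clear_chamber, ram in the frame of tray below 0.008 m and angle between each of pressure_cell, clear_chamber, ram's own z axis and vertical below 0.12 rad and x of clear_chamber in the frame of tray between -0.035 and 0.035 m and y of clear_chamber in the frame of tray between -0.103 and 0.103 m and x of ram in the frame of tray between -0.035 and 0.035 m and y of ram in the frame of tray between -0.103 and 0.103 m and horizontal distance between core and pedestal below 0.01 m and z of core in the frame of pedestal between -0.004 and 0.004 m and angle between core's own z axis and vertical below 0.08 rad and linear speed of core below 0.02 m/s and angular speed of core below 0.2 rad/s and contact force between the fingers and core below 0.3 N), for 0.2 s.
At the end, for the whole second after the job is handed in: The core stands upright (within 0.08 rad) on the pedestal, its axis within 10 mm of the pedestal's centre; the pressure cell, the clear chamber and the ram each stand upright within 15 mm of where they stood at the start; the stub is within 15 mm of its start; all released and at rest (horizontal distance between core and pedestal below 0.01 m and z of core in the frame of pedestal between -0.004 and 0.004 m and angle between each of core, pressure_cell, clear_chamber, ram's own z axis and vertical below 0.08 rad and linear speed of each of core, pressure_cell, clear_chamber, ram below 0.02 m/s and angular speed of each of core, pressure_cell, clear_chamber, ram below 0.2 rad/s and contact force between the fingers and core below 0.3 N and distance of each of pressure_cell, clear_chamber, ram, stub from where it was at the start of the episode below 0.015 m and contact force between the fingers and pressure_cell below 0.3 N and contact force between the fingers and clear_chamber below 0.3 N and contact force between the fingers and ram below 0.3 N); the robot touches nothing.
It fails at once if a tall thing, the core or the stub is tipped by more than about 35 degrees (angle between any of pressure_cell, clear_chamber, ram, core, stub's own z axis and vertical above 0.6 rad).
It fails at once if the stub is pushed more than 15 mm from its place (distance of stub from where it was at the start of the episode above 0.015 m).
It fails at once if the core is dropped onto the pedestal (faster than 0.45 m/s within 15 mm of it: a fall of more than about a centimetre) or rammed onto the base (60 N) (contact force between core and cellbase above 60 N or (distance between core and pedestal below 0.015 m and linear speed of core above 0.45 m/s)).
It fails at once if a tall thing is dropped into the tray or onto its pad (faster than 0.45 m/s within 15 mm of standing there: a fall of more than about a centimetre) or rammed down (120 N) (contact force between any of pressure_cell, clear_chamber, ram and tray above 120 N or contact force between any of pressure_cell, clear_chamber, ram and board above 120 N or (linear speed of pressure_cell above 0.45 m/s and (distance of pressure_cell from where it was at the start of the episode below 0.015 m or (x of pressure_cell in the frame of tray between -0.06 and 0.06 m and y of pressure_cell in the frame of tray between -0.128 and 0.128 m and z of pressure_cell in the frame of tray below 0.017 m))) or (linear speed of clear_chamber above 0.45 m/s and (distance of clear_chamber from where it was at the start of the episode below 0.015 m or (x of clear_chamber in the frame of tray between -0.06 and 0.06 m and y of clear_chamber in the frame of tray between -0.128 and 0.128 m and z of clear_chamber in the frame of tray below 0.017 m))) or (linear speed of ram above 0.45 m/s and (distance of ram from where it was at the start of the episode below 0.015 m or (x of ram in the frame of tray between -0.06 and 0.06 m and y of ram in the frame of tray between -0.128 and 0.128 m and z of ram in the frame of tray below 0.017 m)))).
It also fails if it takes over 138 s, if anything falls off the work surface, if the arm or the gripper's body presses on something with over 40 N, if the wrist force passes 120 N, or if a joint passes its speed limit or range.

ROBOT

A 6-joint arm with a two-finger parallel gripper is mounted at the origin on the work surface. World frame = base frame: x ahead of the robot, y to its left, z up, the work surface at z = 0. Lengths are in m, angles in rad, forces in N, time in s.
With the tool pointing down it reaches from about 0.275 to 0.825 m from the base axis. Payload 4.9 kg.
Tool frame: the origin (TCP) lies midway between the tips of the shut fingers; the grasp point (between the pads) lies 19 mm behind it (ctrl.grip_depth is the distance from the TCP to the grasp point, in m); y points along the fingers, x is the direction in which the jaws open and shut, and the axes are right-handed (so a half turn about y gives the same grasp; the last joint's range is limited). The gripper opens to 85 mm and grips with 20 to 120 N. Pads are 22 mm wide; open, the fingers measure 114 mm over their backs; the gripper's body (76 mm by 85 mm) begins 54 mm behind the grasp point. The pads swing forward as they close: fully open they stand 13 mm farther back than shut.
Start: joints at [-1.4, 0.326, -0.193, 1.052, 0, 1.437], TCP at [0.165, -0.525, 0.231] pointing down, gripper open.
Joint ranges: [-2.65, 2.65], [-0.97, 1.79], [-1.3, 1.35], [-1.93, 2.1], [-1.47, 1.37], [-3.14, 3.14]. Speed limits (rad/s): [2.57, 2.57, 3.14, 3.14, 3.14, 3.14].

INTERFACE

Orientations are given as a unit quaternion [x, y, z, w].
In Python, from bench import ctrl gives the robot as it stands.
- The arm moves only by the tool apply_moves, never from a script. Its argument "steps" is a list of rows, each a list of 4 numbers: the shift along the tool's x, y, z scaled (see below), then the turn about the tool's y scaled (see below). A call has 1 to 20 rows; each row shifts and turns the commanded pose from where the row before left it, along the tool's axes as they then stand; what a row does not reach is not made up. The controller multiplies each number of a shift by 0.02 m and each number of a turn by 1.5 rad. A row lasts 1/10 s, in which the tool goes at most 50 mm and 8.59 degrees, less where a joint would pass 70% of its speed; a pose out of reach is approached as far as the arm can. A call with a number of a shift or a turn outside -1 to 1 is refused whole. A call with a gripper value outside its range is refused whole. "hand" is the closure, from -1 (fully open) to 1 (shut), set as the call begins (left out, the last holds). The fingers move at their own pace and stop on an object; "grip_force" is the grip in N (left out, the last holds). Time passes only in rows, so rows that do not move let the fingers close. It gives the time, the measured TCP pose, the force and the opening at its end, in the units of the state.
- ctrl.sense(): the state, without advancing time (a new reading comes with each control period).
- ctrl.camera(name): name is "scene" or "top" or "wrist"; returns a dict with "color" (400x640x3 uint8, red, green, blue), "depth" (400x640 float32, m along the optical axis (not along the pixel's ray), 0 where there is no reading), "fx", "fy", "cx", "cy" (pixels), "k1" (the pictures are not rectified: a ray, as slopes to the right and down, at radius r is drawn at 1 + k1 r^2 times it, then the intrinsics apply), "R" (3x3) and "t" (3): a world point X has camera coordinates R X + t; the wrist camera has in their place "tool_from_camera" (4x4, takes a point from camera to tool coordinates, whose origin is the TCP and whose axes are the tool frame's). Camera axes: x right, y down, z forward; pixel columns grow to the right and rows downward; lengths in m; the calibration is good to about 2 mm. A picture is of the moment at which its call begins: read the wrist's pose just before it.
- ctrl.sign_off(): hands the job in, once; it reports no verdict.
Trained networks look in a picture, given as the dict that the camera call returned (one of the last four; its "shot" number tells which), for a name from the list of things; names that differ only in an ending like _2 or _b are one class to them, and where a whole thing is asked for, a point or a joint stands for the part that bears it (a point fixed in the world has none). Each returns a list of dicts, best first, with "conf" (0 to 1); they miss things now and then, are a little off and sometimes report something else, mostly with a low value. They report only what shows in the picture. A call takes as long as a camera call. They do not tell look-alikes from the thing itself.
- ctrl.spot_in(target, picture): "centre" ([column, row] in pixels, amid what is visible of it).
- ctrl.trace(target, picture): "pixels" (400x640 bool, what is visible of it) and "centre" ([column, row] in pixels, amid what is visible of it).
The state is a dict: "t": time; "joint_positions": joint angles; "qd": joint speeds; "effort": joint torques, N m; "position": TCP position; "orientation": TCP orientation; "ft_force": force on the tool from outside, world axes, zero at the start; "ft_torque": the same for the moment, N m; "opening": finger opening in m.
Only numpy, scipy, OpenCV 4.12 (cv2) and the standard library are available. Lean on these libraries where they do the work, as an engineer would, in place of code of your own. Each camera call takes 0.05 s, during which the arm holds its last target. There are 200 camera calls.

## Working session

There is one attempt and no reset: what is moved stays moved. The work goes in short steps, Python scripts to look and compute and a tool call to move; the robot and the scene stay as the last step left them, time stands still between calls to the robot, and variables do not carry over. Pictures are saved under pics/ and viewed, about 12 in all and at most 16, crops included, and the job is handed in when it is done.

Besides the shell and the picture viewer there is one more tool, called after "Emit:" as a command line: name --pt "numbers of a row" for each row, then --argument value for the rest. apply_moves: Moves the arm, as the interface text tells. Shifts and turns lie within -1 to 1; 1 stands for 0.02 m of shift or 1.5 rad of turn. Its arguments: {"type":"object","properties":{"steps":{"type":"array"},"hand":{"type":"number"},"grip_force":{"type":"number"}},"required":["steps"]}

```bash
mkdir -p pics; cat > h.py <<'E'
import numpy as np, cv2
from bench import ctrl
from scipy.spatial.transform import Rotation as Ro
def cloud(p, mask=None):
    d=p["depth"]; v,u=np.nonzero((d>0) if mask is None else (mask&(d>0)))
    z=d[v,u]; x=(u-p["cx"])/p["fx"]; y=(v-p["cy"])/p["fy"]
    xd,yd=x.copy(),y.copy()
    for _ in range(8):
        s=1+p["k1"]*(x*x+y*y); x,y=xd/s,yd/s
    C=np.c_[x*z,y*z,z]
    return (C-p["t"])@p["R"],u,v
def save(p,n,crop=None,k=1):
    im=p["color"][:,:,::-1]
    if crop: im=im[crop[1]:crop[3],crop[0]:crop[2]]
    cv2.imwrite("pics/"+n,cv2.resize(im,None,fx=k,fy=k,interpolation=cv2.INTER_CUBIC))
E
python3 - <<'E'
from h import *
s=ctrl.sense(); print({k:np.round(v,3) for k,v in s.items()}, ctrl.grip_depth)
ims=[]
for n in("top","scene"):
    p=ctrl.camera(n); save(p,n+".png")
    print(n,p["fx"],p["k1"],np.round(-p["R"].T@p["t"],3))
    for k in "pressure_cell clear_chamber ram core stub board tray cellbase".split():
        for r in ctrl.trace(k,p)[:3]:
            P,u,v=cloud(p,r["pixels"])
            if len(P)<5: continue
            q=np.percentile(P,[2,50,98],axis=0).round(3)
            top=P[P[:,2]>np.percentile(P[:,2],97)-.006]
            print(k,round(r["conf"],2),np.round(r["centre"]),q.tolist(),"top mid",((top.max(0)+top.min(0))/2).round(3))
E
```

```text
{'t': np.float64(0.0), 'joint_positions': array([-1.4  ,  0.327, -0.194,  1.052,  0.   ,  1.437]), 'qd': array([ 0.001, -0.   ,  0.001,  0.001, -0.002,  0.001]), 'effort': array([-2.0000e-03, -4.4340e+01,  2.6244e+01,  1.6000e-02, -0.0000e+00,
        0.0000e+00]), 'position': array([ 0.165, -0.524,  0.231]), 'orientation': array([-0.57 ,  0.419, -0.418,  0.571]), 'ft_force': array([ 0.248,  0.144, -0.091]), 'ft_torque': array([-0.027, -0.023, -0.053]), 'opening': np.float64(0.085)} 0.0187
top 380.02734430870635 0.003872939899380494 [ 0.366 -0.065  1.183]
pressure_cell 0.94 [444. 200.] [[0.415, -0.42, 0.009], [0.439, -0.384, 0.149], [0.468, -0.369, 0.167]] top mid [ 0.442 -0.395  0.166]
clear_chamber 0.96 [402. 194.] [[0.435, -0.295, 0.02], [0.458, -0.264, 0.157], [0.486, -0.245, 0.166]] top mid [ 0.461 -0.271  0.165]
clear_chamber 0.75 [407. 272.] [[0.223, -0.315, 0.007], [0.25, -0.285, 0.146], [0.273, -0.266, 0.156]] top mid [ 0.247 -0.293  0.154]
clear_chamber 0.63 [416. 134.] [[0.606, -0.35, 0.009], [0.626, -0.321, 0.145], [0.658, -0.301, 0.155]] top mid [ 0.631 -0.327  0.154]
ra
[... 2033 characters left out ...]
.471, -0.335, 0.083], [0.558, -0.318, 0.125]] top mid [ 0.526 -0.333  0.117]
stub 0.18 [242. 202.] [[0.426, -0.298, 0.011], [0.476, -0.273, 0.097], [0.488, -0.247, 0.163]] top mid [ 0.46  -0.272  0.163]
board 0.74 [228. 241.] [[0.38, -0.45, 0.003], [0.511, -0.305, 0.009], [0.566, -0.225, 0.045]] top mid [ 0.547 -0.351  0.045]
board 0.49 [350. 244.] [[0.496, -0.112, 0.002], [0.584, -0.02, 0.023], [0.643, 0.084, 0.053]] top mid [ 0.564 -0.013  0.051]
tray 0.6 [469. 220.] [[0.411, 0.201, -0.001], [0.473, 0.327, 0.003], [0.544, 0.452, 0.014]] top mid [0.477 0.326 0.013]
cellbase 0.74 [350. 246.] [[0.496, -0.108, 0.004], [0.584, -0.02, 0.024], [0.642, 0.084, 0.053]] top mid [ 0.564 -0.013  0.051]
```

View pictures.

View pics/top.png

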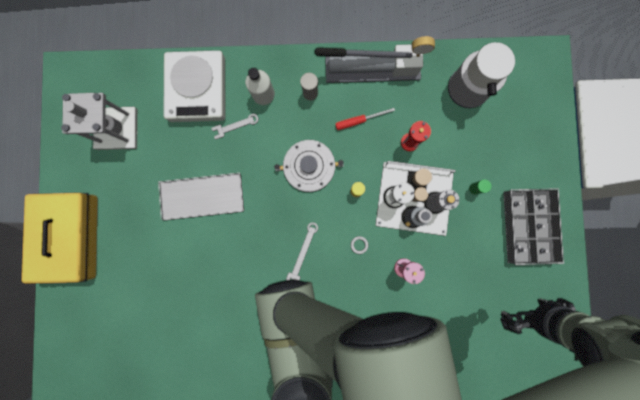

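View pics/scene.png

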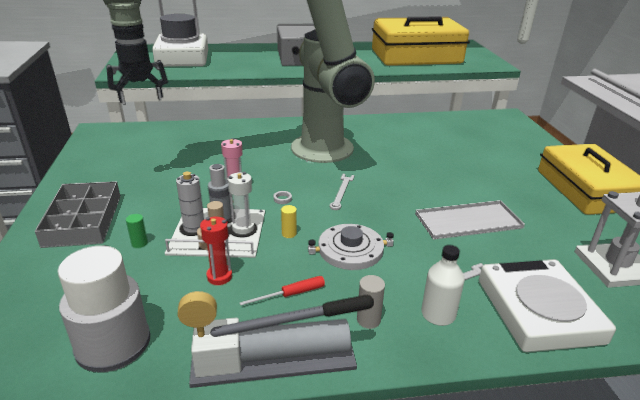

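```bash
python3 - <<'E'
from h import *
s=ctrl.sense(); print(Ro.from_quat(s["orientation"]).as_matrix().round(3))
p=ctrl.camera("top"); save(p,"crop.png",(345,115,500,300),4)
P,u,v=cloud(p)
# cap-level points for each tall object, by fit of top circles
def circ(x,y,z0,z1,r=.05):
    m=(np.hypot(P[:,0]-x,P[:,1]-y)<r)&(P[:,2]>z0)&(P[:,2]<z1); Q=P[m][:,:2].astype(np.float32)
    c,R=cv2.minEnclosingCircle(Q); return np.round([*c,R],4),len(Q)
print("cell",circ(.441,-.396,.14,.175)); print("clear",circ(.46,-.271,.15,.163)); print("ram plunger",circ(.398,-.328,.145,.17,.03))
print("ram barrel",circ(.398,-.328,.1,.115,.04)); print("ped",circ(.565,-.012,.045,.06,.04)); print("stub",circ(.518,-.353,.045,.058,.03))
m=(np.hypot(P[:,0]-.463,P[:,1]+.334)<.035)&(P[:,2]>.06)&(P[:,2]<.1);print("core",P[m].mean(0),m.sum(),circ(.463,-.334,.075,.1,.035))
E
```

```text
[[ 0.3   -0.     0.954]
 [-0.954 -0.     0.3  ]
 [-0.    -1.    -0.   ]]
cell (array([ 0.441 , -0.3952,  0.0271]), 324)
clear (array([ 0.4612, -0.2719,  0.0281]), 314)
ram plunger (array([ 0.398 , -0.3275,  0.0179]), 148)
ram barrel (array([ 0.3977, -0.327 ,  0.0273]), 135)
ped (array([ 0.5659, -0.0119,  0.0268]), 246)
stub (array([ 0.5204, -0.3547,  0.0267]), 219)
core [ 0.46219195 -0.33475505  0.08434767] 157 (array([ 0.4629, -0.3358,  0.0195]), 144)
```

View pics/crop.png

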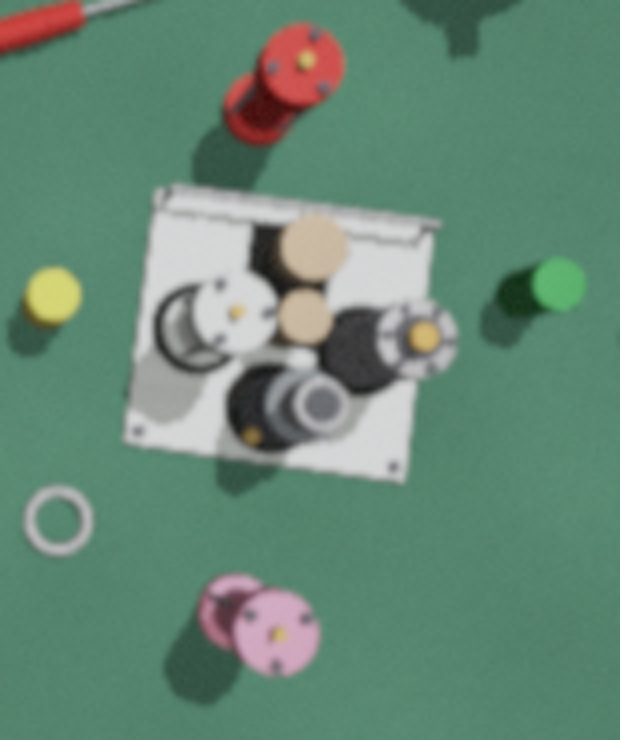

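```bash
python3 - <<'E'
from h import *
p=ctrl.camera("top"); r=ctrl.trace("tray",p)[0]
P,u,v=cloud(p,r["pixels"]); P=P[np.abs(P[:,2])<.03]
print(cv2.minAreaRect(P[:,:2].astype(np.float32)),len(P))
P2=P[P[:,2]>.009]; print(cv2.minAreaRect(P2[:,:2].astype(np.float32)),len(P2))
E
```

```text
((0.48031678795814514, 0.3323882222175598), (0.12579350173473358, 0.2675822377204895), 4.4747233390808105) 3231
((0.48018577694892883, 0.327556312084198), (0.12034357339143753, 0.2573857605457306), 4.885570049285889) 203
```

Emit:
apply_moves --pt "0 0 0 -0.1" --pt "0 0 0 -0.1" --pt "0 0 0 -0.1" --pt "0 0 0 -0.1" --pt "0 0 0 -0.1" --pt "0 0 0 -0.1" --pt "0 0 0 -0.1" --pt "0 0 0 -0.1" --pt "0 0 0 -0.044" --pt "1 0 1 0" --pt "1 0 1 0" --pt "1 0 1 0" --pt "1 0 1 0" --pt "1 0 1 0" --pt "1 0 1 0" --pt "1 0 1 0" --pt "1 0 1 0" --pt "1 0 1 0" --pt "1 0 1 0" --pt "1 0 1 0" --hand -1

```text
t: 3.05
position: [0.3858, -0.3038, 0.2314]
orientation: [0.707, 0.0, 0.0, -0.707]
ft_force: [-0.3, -0.6, 0.8]
opening: 0.0855
```

Emit:
apply_moves --pt "0.94 0 0.4 0" --pt "0.94 0 0.4 0" --pt "0.94 0 0.4 0" --pt "0.94 0 0.4 0" --pt "0 0.945 0 0" --pt "0 0.945 0 0" --pt "0 0.945 0 0" --pt "0 0.945 0 0" --pt "0 0.945 0 0" --pt "0 0.945 0 0" --pt "0 0 0 0"

```text
t: 4.15
position: [0.4587, -0.2714, 0.1156]
orientation: [-0.706, 0.001, 0.001, 0.708]
ft_force: [0.4, 0.3, 0.5]
opening: 0.0852
```

```bash
python3 - <<'E'
from h import *
p=ctrl.camera("wrist"); save(p,"w1.png")
print(ctrl.sense()["position"])
E
```

```text
[ 0.45946886 -0.27203058  0.11702937]
```

View pics/w1.png

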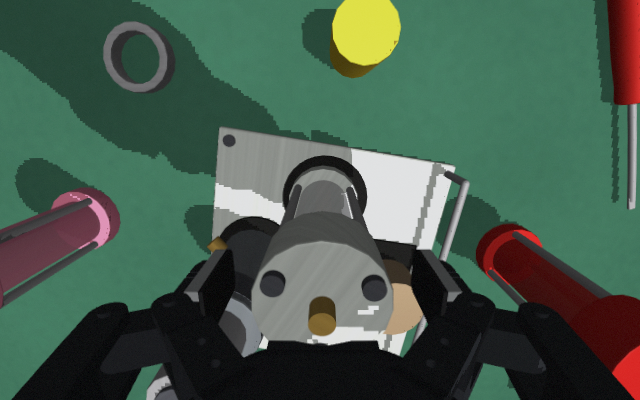

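Emit:
apply_moves --pt "0 0 0 0" --pt "0 0 0 0" --pt "0 0 0 0" --pt "0 0 0 0" --pt "0 0 0 0" --pt "0 0 0 0" --pt "0 0 0 0" --pt "0 0 0 0" --hand 1 --grip_force 60

```text
t: 5.0
position: [0.4607, -0.2733, 0.1194]
orientation: [0.708, 0.0, 0.0, -0.706]
ft_force: [-1.9, -0.6, 6.5]
opening: 0.0552
```

Emit:
apply_moves --pt "0 -0.4 0 0" --pt "0 -0.9 0 0" --pt "0 -0.9 0 0" --pt "0 -0.9 0 0" --pt "0 -0.9 0 0" --pt "0 -0.9 0 0" --pt "0 -0.5 0.5 0" --pt "0 0 0.8 0" --pt "0 0 1 0" --pt "0 0 1 0" --pt "0 0 1 0" --pt "0 0 1 0" --pt "0 0 1 0" --pt "0 0 1 0" --pt "0 0 1 0" --pt "0 0 1 0" --pt "0 0 1 0" --pt "0 0 1 0" --pt "0 0 1 0" --pt "0 0 1 0"

```text
t: 7.0
position: [0.4586, -0.0044, 0.2248]
orientation: [-0.707, 0.0, 0.001, 0.707]
ft_force: [-0.3, -0.2, -3.8]
opening: 0.0549
```

Emit:
apply_moves --pt "0.03 0 1 0" --pt "0.03 0 1 0" --pt "0.03 0 1 0" --pt "0.03 0 1 0" --pt "0.03 0 1 0" --pt "0.03 0 1 0" --pt "0.03 0 1 0" --pt "0.03 0 1 0" --pt "0.03 0 1 0" --pt "0.03 0 1 0" --pt "0.03 0 1 0" --pt "0.03 0 1 0" --pt "0.03 0 1 0" --pt "0.03 0 1 0" --pt "0.03 0 1 0" --pt "0.03 0 1 0" --pt "0.03 0 1 0" --pt "0.03 0 1 0" --pt "0.03 0 1 0" --pt "0.03 0 1 0"

```text
t: 9.0
position: [0.4699, 0.3944, 0.2244]
orientation: [0.708, -0.001, -0.001, -0.707]
ft_force: [0.6, 0.3, -2.2]
opening: 0.0551
```

Emit:
apply_moves --pt "0 0 0.5 0" --pt "0 0 0.2 0" --pt "0 1 0 0" --pt "0 1 0 0" --pt "0 1 0 0" --pt "0 1 0 0" --pt "0 0.8 0 0" --pt "0 0.4 0 0" --pt "0 0.1 0 0" --pt "0 0.1 0 0" --pt "0 0.1 0 0" --pt "0 0.1 0 0" --pt "0 0.1 0 0" --pt "0 0 0 0"

```text
t: 10.4
position: [0.4722, 0.4073, 0.1118]
orientation: [0.707, -0.0, -0.0, -0.707]
ft_force: [0.1, -0.1, -4.7]
opening: 0.0547
```

Emit:
apply_moves --pt "0 0.07 0 0" --pt "0 0.07 0 0" --pt "0 0 0 0"

```text
t: 10.7
position: [0.4724, 0.4078, 0.1104]
orientation: [-0.707, -0.0, -0.0, 0.707]
ft_force: [-2.2, -0.5, 3.5]
opening: 0.0547
```

Emit:
apply_moves --pt "0 0 0 0" --pt "0 0 0 0" --pt "0 0 0 0" --pt "0 0 0 0" --pt "0 0 0 0" --pt "0 -0.5 0 0" --pt "0 -1 0 0" --pt "0 -1 0 0" --pt "0 -1 0 0" --pt "0 -0.5 -0.75 0" --pt "-0.1 0 -1 0" --pt "-0.1 0 -1 0" --pt "-0.1 0 -1 0" --pt "-0.1 0 -1 0" --pt "-0.1 0 -1 0" --pt "-0.1 0 -1 0" --pt "-0.1 0 -1 0" --pt "-0.1 0 -1 0" --pt "-0.1 0 -1 0" --pt "-0.1 0 -1 0" --hand -1

```text
t: 12.7
position: [0.4516, 0.1906, 0.1891]
orientation: [0.707, -0.0, 0.0, -0.707]
ft_force: [-0.3, -0.3, 0.2]
opening: 0.0848
```

```bash
cat > chk.py <<'E'
from h import *
import sys
p=ctrl.camera(sys.argv[1] if len(sys.argv)>1 else "top"); save(p,"chk_%d.png"%p["shot"])
print("pos",ctrl.sense()["position"].round(4), "shot",p["shot"], "t",round(float(ctrl.sense()["t"]),2))
for k in "pressure_cell clear_chamber ram core stub".split():
    for r in ctrl.trace(k,p)[:4]:
        P,u,v=cloud(p,r["pixels"])
        if len(P)<20: continue
        z=np.percentile(P[:,2],97); Q=P[np.abs(P[:,2]-z)<.012][:,:2].astype(np.float32)
        c,R=cv2.minEnclosingCircle(Q); print(k,round(r["conf"],2),np.round([*c,R,z],4))
E
python3 chk.py
```

```text
pos [0.451  0.1882 0.189 ] shot 6 t 12.75
clear_chamber 0.78 [ 0.2461 -0.293   0.0283  0.1529]
clear_chamber 0.73 [ 0.6329 -0.3265  0.0284  0.1531]
clear_chamber 0.3 [ 0.5659 -0.0118  0.0268  0.0529]
ram 0.82 [ 0.3979 -0.3273  0.0179  0.1605]
core 0.66 [ 0.4848 -0.1573  0.0189  0.0792]
core 0.62 [ 0.4831 -0.523   0.0188  0.0786]
core 0.52 [ 0.4631 -0.3365  0.0189  0.0901]
stub 0.7 [ 0.5183 -0.3539  0.0249  0.0542]
```

Emit:
apply_moves --pt "-0.1 0 -1 0" --pt "-0.1 0 -1 0" --pt "-0.1 0 -1 0" --pt "-0.1 0 -1 0" --pt "-0.1 0 -1 0" --pt "-0.1 0 -1 0" --pt "-0.1 0 -1 0" --pt "-0.1 0 -1 0" --pt "-0.1 0 -1 0" --pt "-0.1 0 -1 0" --pt "-0.1 0 -1 0" --pt "-0.1 0 -1 0" --pt "-0.1 0 -1 0" --pt "-0.1 0 -1 0" --pt "-0.1 0 -1 0" --pt "-0.1 0 -1 0" --pt "-0.1 0 -1 0" --pt "-0.1 0 -1 0" --pt "-0.1 0 -1 0" --pt "-0.1 0 -1 0"

```text
t: 15.0
position: [0.4128, -0.208, 0.1891]
orientation: [-0.707, -0.001, 0.0, 0.707]
ft_force: [-0.2, 0.1, 0.3]
opening: 0.0852
```

Emit:
apply_moves --pt "-0.12 0 -1 0" --pt "-0.12 0 -1 0" --pt "-0.12 0 -1 0" --pt "-0.12 0 -1 0" --pt "-0.12 0 -1 0" --pt "-0.1 0 -0.8 0" --pt "0 0 0 0"

```text
t: 15.7
position: [0.3987, -0.3253, 0.189]
orientation: [0.707, -0.0, 0.001, -0.707]
ft_force: [0.6, 0.6, -0.3]
opening: 0.0857
```

```bash
python3 - <<'E'
from h import *
P=[]
for i in range(6):
    ctrl.camera("wrist"); P.append(ctrl.sense()["position"])
print(np.mean(P,0).round(4),np.std(P,0).round(4))
E
python3 chk.py scene
```

```text
[ 0.3984 -0.3231  0.1889] [0.0001 0.0005 0.0001]
pos [ 0.3984 -0.3229  0.1891] shot 13 t 16.05
pressure_cell 0.83 [ 0.4405 -0.397   0.0289  0.1606]
clear_chamber 0.9 [0.4739 0.4076 0.0298 0.1519]
clear_chamber 0.9 [ 0.245  -0.2916  0.0322  0.1507]
clear_chamber 0.77 [ 0.6312 -0.3289  0.0296  0.1517]
ram 0.76 [ 0.3991 -0.328   0.0192  0.1596]
core 0.81 [ 0.4813 -0.5234  0.021   0.0777]
core 0.78 [ 0.4832 -0.1587  0.0208  0.0777]
core 0.66 [ 0.4624 -0.336   0.0212  0.0889]
```

Emit:
apply_moves --pt "0 0 -0.2 0" --pt "0 0.9 0 0" --pt "0 0.9 0 0" --pt "0 0.9 0 0" --pt "0 0.9 0 0" --pt "0 0 0 0"

```text
t: 16.9
position: [0.397, -0.3266, 0.115]
orientation: [-0.706, 0.001, 0.001, 0.708]
ft_force: [0.0, 0.4, -0.3]
opening: 0.0853
```

Emit:
apply_moves --pt "0 0 0 0" --pt "0 0 0 0" --pt "0 0 0 0" --pt "0 0 0 0" --pt "0 0 0 0" --pt "0 0 0 0" --pt "0 0 0 0" --pt "0 0 0 0" --pt "0 0 0 0" --hand 1 --grip_force 80

```text
t: 17.8
position: [0.3979, -0.3283, 0.1182]
orientation: [0.708, -0.0, -0.0, -0.706]
ft_force: [-3.6, 0.0, 5.2]
opening: 0.0348
```

Emit:
apply_moves --pt "0 -0.4 0 0" --pt "0 -0.9 0 0" --pt "0 -0.9 0 0" --pt "0 -0.9 0 0" --pt "0 -0.9 0 0" --pt "0 -0.9 0 0" --pt "0 -0.5 0.5 0" --pt "0.1 0 0.8 0" --pt "0.1 0 1 0" --pt "0.1 0 1 0" --pt "0.1 0 1 0" --pt "0.1 0 1 0" --pt "0.1 0 1 0" --pt "0.1 0 1 0" --pt "0.1 0 1 0" --pt "0.1 0 1 0" --pt "0.1 0 1 0" --pt "0.1 0 1 0" --pt "0.1 0 1 0" --pt "0.1 0 1 0"

```text
t: 19.8
position: [0.4225, -0.0591, 0.2238]
orientation: [-0.707, 0.001, 0.001, 0.708]
ft_force: [0.2, 0.5, -7.4]
opening: 0.0346
```

Emit:
apply_moves --pt "0.14 0 1 0" --pt "0.14 0 1 0" --pt "0.14 0 1 0" --pt "0.14 0 1 0" --pt "0.14 0 1 0" --pt "0.14 0 1 0" --pt "0.14 0 1 0" --pt "0.14 0 1 0" --pt "0.14 0 1 0" --pt "0.14 0 1 0" --pt "0.14 0 1 0" --pt "0.14 0 1 0" --pt "0.14 0 1 0" --pt "0.14 0 1 0" --pt "0.14 0 1 0" --pt "0.14 0 1 0" --pt "0.14 0 1 0" --pt "0.14 0 1 0" --pt "0.14 0 1 0" --pt "0.14 0 0.5 0"

```text
t: 21.8
position: [0.478, 0.3301, 0.2235]
orientation: [0.707, -0.0, -0.002, -0.707]
ft_force: [-0.1, -1.1, -7.6]
opening: 0.0342
```

Emit:
apply_moves --pt "0 0 0 0" --pt "0 1 0 0" --pt "0 1 0 0" --pt "0 1 0 0" --pt "0 1 0 0" --pt "0 0.8 0 0" --pt "0 0.4 0 0" --pt "0 0.1 0 0" --pt "0 0.1 0 0" --pt "0 0.1 0 0" --pt "0 0.1 0 0" --pt "0 0.1 0 0" --pt "0 0.07 0 0" --pt "0 0 0 0"

```text
t: 23.2
position: [0.4801, 0.3283, 0.1095]
orientation: [0.707, -0.0, -0.0, -0.707]
ft_force: [0.4, 0.4, -7.4]
opening: 0.0346
```

Emit:
apply_moves --pt "0 0.07 0 0" --pt "0 0.05 0 0" --pt "0 0 0 0"

```text
t: 23.5
position: [0.4803, 0.3287, 0.1092]
orientation: [-0.707, -0.0, -0.0, 0.707]
ft_force: [-4.1, -1.5, 6.4]
opening: 0.0344
```

Emit:
apply_moves --pt "0 0 0 0" --pt "0 0 0 0" --pt "0 0 0 0" --pt "0 0 0 0" --pt "0 0 0 0" --pt "0 -0.5 0 0" --pt "0 -1 0 0" --pt "0 -1 0 0" --pt "0 -1 0 0" --pt "0 -0.6 -0.6 0" --pt "-0.05 0 -1 0" --pt "-0.05 0 -1 0" --pt "-0.05 0 -1 0" --pt "-0.05 0 -1 0" --pt "-0.05 0 -1 0" --pt "-0.05 0 -1 0" --pt "-0.05 0 -1 0" --pt "-0.05 0 -1 0" --pt "-0.05 0 -1 0" --pt "-0.05 0 -1 0" --hand -1

```text
t: 25.5
position: [0.4698, 0.1148, 0.1895]
orientation: [0.707, -0.0, 0.0, -0.707]
ft_force: [0.2, 0.2, 0.2]
opening: 0.0853
```

Emit:
apply_moves --pt "-0.05 0 -1 0" --pt "-0.05 0 -1 0" --pt "-0.05 0 -1 0" --pt "-0.05 0 -1 0" --pt "-0.05 0 -1 0" --pt "-0.05 0 -1 0" --pt "-0.05 0 -1 0" --pt "-0.05 0 -1 0" --pt "-0.05 0 -1 0" --pt "-0.05 0 -1 0" --pt "-0.05 0 -1 0" --pt "-0.05 0 -1 0" --pt "-0.05 0 -1 0" --pt "-0.05 0 -1 0" --pt "-0.05 0 -1 0" --pt "-0.05 0 -1 0" --pt "-0.05 0 -1 0" --pt "-0.05 0 -1 0" --pt "-0.05 0 -1 0" --pt "-0.05 0 -1 0"

```text
t: 27.5
position: [0.4493, -0.2848, 0.1894]
orientation: [0.707, -0.0, 0.0, -0.707]
ft_force: [-0.0, 0.1, -0.2]
opening: 0.0854
```

Emit:
apply_moves --pt "-0.08 0 -1 0" --pt "-0.08 0 -1 0" --pt "-0.08 0 -1 0" --pt "-0.08 0 -1 0" --pt "-0.08 0 -1 0" --pt "-0.05 0 -0.6 0" --pt "0 0 0 0" --pt "0 0 0 0"

```text
t: 28.3
position: [0.441, -0.3953, 0.1891]
orientation: [-0.707, 0.0, 0.0, 0.707]
ft_force: [-0.5, -0.5, -0.6]
opening: 0.0857
```

```bash
python3 chk.py scene; python3 chk.py top
```

```text
pos [ 0.4411 -0.3949  0.1891] shot 14 t 28.35
pressure_cell 0.58 [ 0.5218 -0.3821  0.1084  0.1582]
pressure_cell 0.3 [ 0.5646 -0.0118  0.029   0.0527]
clear_chamber 0.88 [0.4724 0.4048 0.0297 0.1517]
clear_chamber 0.87 [ 0.6327 -0.327   0.029   0.1513]
clear_chamber 0.65 [ 0.2455 -0.293   0.0299  0.1509]
ram 0.57 [0.4824 0.3273 0.0205 0.1498]
core 0.91 [ 0.4805 -0.5237  0.023   0.0776]
core 0.74 [ 0.5646 -0.0118  0.029   0.0527]
core 0.7 [ 0.4831 -0.1569  0.0211  0.0771]
core 0.53 [ 0.4624 -0.3366  0.0201  0.0888]
stub 0.67 [0.4724 0.4048 0.0297 0.1517]
pos [ 0.4415 -0.3952  0.1894] shot 15 t 28.65
pressure_cell 0.74 [ 0.4378 -0.3975  0.0194  0.1668]
clear_chamber 0.78 [0.4729 0.4078 0.0284 0.1552]
clear_chamber 0.67 [ 0.2516 -0.2864  0.0249  0.15  ]
clear_chamber 0.61 [ 0.6321 -0.3271  0.0279  0.1539]
ram 0.64 [ 0.5662 -0.0118  0.0269  0.053 ]
ram 0.63 [0.4805 0.3286 0.0187 0.1521]
core 0.49 [ 0.4639 -0.3347  0.0184  0.09  ]
core 0.48 [ 0.4845 -0.1569  0.0188  0.0785]
stub 0.58 [ 0.5183 -0.3542  0.0247  0.0538]
stub 0.51 [ 0.4377 -0.3974  0.0193  0.1668]
```

Emit:
apply_moves --pt "0 0.96 0 0" --pt "0 0.96 0 0" --pt "0 0.96 0 0" --pt "0 0.96 0 0" --pt "0 0 0 0"

```text
t: 29.4
position: [0.4398, -0.394, 0.1099]
orientation: [-0.706, 0.001, 0.001, 0.708]
ft_force: [-1.1, -0.1, -0.5]
opening: 0.0854
```

Emit:
apply_moves --pt "0 0 0 0" --pt "0 0 0 0" --pt "0 0 0 0" --pt "0 0 0 0" --pt "0 0 0 0" --pt "0 0 0 0" --pt "0 0 0 0" --pt "0 0 0 0" --hand 1 --grip_force 80

```text
t: 30.2
position: [0.4412, -0.3965, 0.1142]
orientation: [0.708, -0.0, 0.0, -0.706]
ft_force: [-3.0, 0.1, 6.6]
opening: 0.0525
```

Emit:
apply_moves --pt "0 -0.4 0 0" --pt "0 -0.9 0 0" --pt "0 -0.9 0 0" --pt "0 -0.9 0 0" --pt "0 -0.9 0 0" --pt "0 -0.9 0 0" --pt "0 -0.5 0.5 0" --pt "0.07 0 0.8 0" --pt "0.07 0 1 0" --pt "0.07 0 1 0" --pt "0.07 0 1 0" --pt "0.07 0 1 0" --pt "0.07 0 1 0" --pt "0.07 0 1 0" --pt "0.07 0 1 0" --pt "0.07 0 1 0" --pt "0.07 0 1 0" --pt "0.07 0 1 0" --pt "0.07 0 1 0" --pt "0.07 0 1 0"

```text
t: 32.2
position: [0.4591, -0.1277, 0.2204]
orientation: [-0.707, -0.0, 0.0, 0.707]
ft_force: [-1.0, -0.4, -8.5]
opening: 0.0526
```

Emit:
apply_moves --pt "0.07 0 1 0" --pt "0.07 0 1 0" --pt "0.07 0 1 0" --pt "0.07 0 1 0" --pt "0.07 0 1 0" --pt "0.07 0 1 0" --pt "0.07 0 1 0" --pt "0.07 0 1 0" --pt "0.07 0 1 0" --pt "0.07 0 1 0" --pt "0.07 0 1 0" --pt "0.07 0 1 0" --pt "0.07 0 1 0" --pt "0.07 0 1 0" --pt "0.07 0 1 0" --pt "0.07 0 1 0" --pt "0.07 0 1 0" --pt "0.07 0 1 0" --pt "0.07 0 0.6 0" --pt "0 0 0.3 0"

```text
t: 34.2
position: [0.4855, 0.2496, 0.2204]
orientation: [0.707, 0.001, -0.001, -0.707]
ft_force: [0.2, 0.5, -9.4]
opening: 0.0527
```

Emit:
apply_moves --pt "0 0 0 0" --pt "0 1 0 0" --pt "0 1 0 0" --pt "0 1 0 0" --pt "0 1 0 0" --pt "0 0.8 0 0" --pt "0 0.4 0 0" --pt "0 0.1 0 0" --pt "0 0.1 0 0" --pt "0 0.1 0 0" --pt "0 0.1 0 0" --pt "0 0.1 0 0" --pt "0 0.07 0 0" --pt "0 0.07 0 0" --pt "0 0 0 0"

```text
t: 35.7
position: [0.4862, 0.2487, 0.1052]
orientation: [-0.707, -0.0, -0.0, 0.707]
ft_force: [-4.6, -0.6, 4.4]
opening: 0.0523
```

Emit:
apply_moves --pt "0 0 0 0" --pt "0 0 0 0" --pt "0 0 0 0" --pt "0 0 0 0" --pt "0 0 0 0" --pt "0 -0.5 0 0" --pt "0 -1 0 0" --pt "0 -1 0 0" --pt "0 -1 0 0" --pt "0 -0.8 0 0" --pt "-0.04 0 -1 0" --pt "-0.04 0 -1 0" --pt "-0.04 0 -1 0" --pt "-0.04 0 -1 0" --pt "-0.04 0 -1 0" --pt "-0.04 0 -1 0" --pt "-0.04 0 -1 0" --pt "-0.04 0 -1 0" --pt "-0.04 0 -1 0" --pt "-0.04 0 -1 0" --hand -1

```text
t: 37.7
position: [0.4782, 0.0475, 0.1905]
orientation: [0.707, 0.0, 0.0, -0.707]
ft_force: [-0.7, 0.2, 0.2]
opening: 0.0852
```

```bash
python3 chk.py scene|grep -v core
```

```text
pos [0.4782 0.0451 0.1904] shot 16 t 37.75
pressure_cell 0.7 [0.4849 0.247  0.028  0.1497]
clear_chamber 0.8 [ 0.2434 -0.2925  0.0319  0.1506]
clear_chamber 0.72 [0.4757 0.408  0.0308 0.152 ]
ram 0.91 [0.4814 0.3248 0.0189 0.1499]
ram 0.65 [ 0.5482 -0.3508  0.103   0.0433]
stub 0.39 [ 6.329e-01 -3.566e-01  1.000e-04  1.053e-01]
```

Emit:
apply_moves --pt "-0.04 0 -1 0" --pt "-0.04 0 -1 0" --pt "-0.04 0 -1 0" --pt "-0.04 0 -1 0" --pt "-0.04 0 -1 0" --pt "-0.04 0 -1 0" --pt "-0.04 0 -1 0" --pt "-0.04 0 -1 0" --pt "-0.04 0 -1 0" --pt "-0.04 0 -1 0" --pt "-0.04 0 -1 0" --pt "-0.04 0 -1 0" --pt "-0.04 0 -1 0" --pt "-0.04 0 -1 0" --pt "-0.04 0 -1 0" --pt "-0.04 0 -1 0" --pt "-0.04 0 -1 0" --pt "-0.04 0 -1 0" --pt "0 0 -1 0" --pt "0 0 -0.2 0"

```text
t: 40.0
position: [0.4639, -0.3378, 0.1896]
orientation: [0.707, -0.0, 0.001, -0.707]
ft_force: [-0.0, -0.1, 0.0]
opening: 0.0855
```

Emit:
apply_moves --pt "0 0 0 -0.1" --pt "0 0 0 -0.1" --pt "0 0 0 -0.1" --pt "0 0 0 -0.1" --pt "0 0 0 -0.1" --pt "0 0 0 -0.1" --pt "0 0 0 -0.1" --pt "0 0 0 -0.1" --pt "0 0 0 -0.1" --pt "0 0 0 -0.1" --pt "0 0 0 -0.047" --pt "0 0 0 0" --pt "0 0 0 0"

```text
t: 41.3
position: [0.4637, -0.3352, 0.1897]
orientation: [-0.5, -0.5, 0.5, 0.5]
ft_force: [-0.6, -0.9, 0.2]
opening: 0.0854
```

```bash
python3 chk.py scene; python3 chk.py top; python3 -c "
from h import *
p=ctrl.camera('wrist');save(p,'w2.png')"
```

```text
pos [ 0.4637 -0.3353  0.1897] shot 17 t 41.35
pressure_cell 0.62 [0.4844 0.2485 0.0301 0.1496]
clear_chamber 0.56 [0.472  0.4063 0.0299 0.1516]
ram 0.84 [0.4827 0.326  0.0184 0.1493]
ram 0.7 [ 0.5648 -0.0116  0.0297  0.0525]
core 0.69 [ 0.484  -0.1586  0.0214  0.0779]
core 0.68 [ 0.4826 -0.524   0.021   0.0775]
core 0.47 [ 0.461  -0.3372  0.0226  0.089 ]
stub 0.69 [0.4808 0.3275 0.0195 0.1496]
stub 0.52 [0.     0.     0.     0.1089]
pos [ 0.4637 -0.3356  0.1897] shot 18 t 41.65
pressure_cell 0.89 [0.4846 0.2468 0.0216 0.1571]
clear_chamber 0.87 [ 0.6318 -0.3271  0.0276  0.1537]
clear_chamber 0.64 [0.4726 0.4073 0.0286 0.1557]
clear_chamber 0.45 [ 0.5552 -0.3226  0.0738  0.0427]
ram 0.96 [0.4801 0.3083 0.0377 0.1518]
core 0.53 [ 0.4847 -0.157   0.0189  0.0792]
stub 0.68 [0.5632 0.0232 0.0618 0.0529]
stub 0.63 [ 0.521  -0.3536  0.0243  0.055 ]
```

View pics/w2.png

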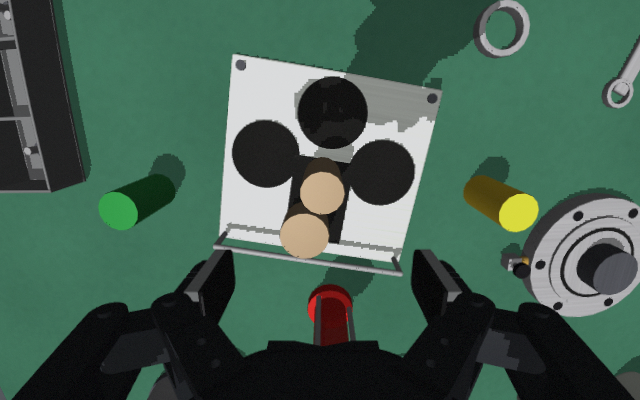

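Emit:
apply_moves --pt "0 1 0 0" --pt "0 1 0 0" --pt "0 1 0 0" --pt "0 1 0 0" --pt "0 1 0 0" --pt "0 1 0 0" --pt "0 0.7 0 0" --pt "0 0.4 0 0" --pt "0 0 0 0"

```text
t: 42.85
position: [0.4631, -0.3351, 0.0467]
orientation: [-0.499, -0.5, 0.5, 0.501]
ft_force: [0.3, -0.2, 0.4]
opening: 0.0852
```

Emit:
apply_moves --pt "0 0 0 0" --pt "0 0 0 0" --pt "0 0 0 0" --pt "0 0 0 0" --pt "0 0 0 0" --pt "0 0 0 0" --pt "0 0 0 0" --pt "0 0 0 0" --pt "0 0 0 0" --hand 1 --grip_force 40

```text
t: 43.75
position: [0.4642, -0.3362, 0.0486]
orientation: [0.501, 0.5, -0.5, -0.5]
ft_force: [-0.5, 0.1, 6.6]
opening: 0.0373
```

Emit:
apply_moves --pt "0 -0.3 0 0" --pt "0 -1 0 0" --pt "0 -1 0 0" --pt "0 -1 0 0" --pt "0 -1 0 0" --pt "0 -0.7 0 0" --pt "0.6 0 -0.2 0" --pt "1 0 -0.32 0" --pt "1 0 -0.32 0" --pt "1 0 -0.32 0" --pt "1 0 -0.32 0" --pt "1 0 -0.32 0" --pt "1 0 -0.32 0" --pt "1 0 -0.32 0" --pt "1 0 -0.32 0" --pt "1 0 -0.32 0" --pt "1 0 -0.32 0" --pt "1 0 -0.32 0" --pt "1 0 -0.32 0" --pt "1 0 -0.32 0"

```text
t: 45.75
position: [0.5499, -0.0616, 0.1463]
orientation: [-0.499, -0.5, 0.5, 0.501]
ft_force: [-0.2, 0.2, -2.6]
opening: 0.037
```

Emit:
apply_moves --pt "1 0 -0.32 0" --pt "1 0 -0.32 0" --pt "0.6 0 -0.12 0" --pt "0 0 0 0" --pt "0 0.8 0 0" --pt "0 0.8 0 0" --pt "0 0.5 0 0" --pt "0 0.3 0 0" --pt "0 0.1 0 0" --pt "0 0.1 0 0" --pt "0 0 0 0" --pt "0 0 0 0"

```text
t: 46.95
position: [0.5665, -0.0118, 0.0962]
orientation: [0.5, 0.5, -0.5, -0.5]
ft_force: [-0.3, 0.1, -2.0]
opening: 0.0373
```

```bash
python3 - <<'E'
from h import *
ctrl.camera("wrist"); print(ctrl.sense()["position"].round(4),ctrl.sense()["ft_force"].round(1))
p=ctrl.camera("scene"); save(p,"core.png",(290,180,410,290),5)
P,u,v=cloud(p); m=(np.hypot(P[:,0]-.565,P[:,1]+.012)<.035)&(P[:,2]>.06)
print("core pts",P[m].min(0).round(4),np.percentile(P[m],98,axis=0).round(4))
E
```

```text
[ 0.5666 -0.0117  0.0962] [-0.  -0.2 -1.7]
core pts [ 0.5437 -0.0469  0.0601] [0.5988 0.0183 0.5743]
```

View pics/core.png

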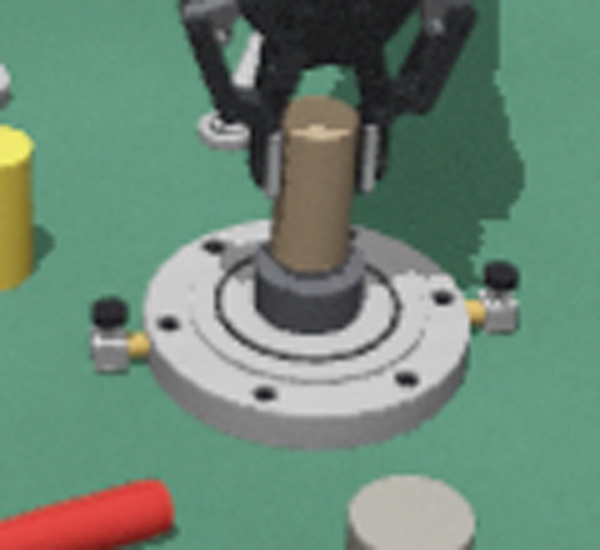

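Emit:
apply_moves --pt "0 0.1 0 0" --pt "0 0.07 0 0" --pt "0 0.05 0 0" --pt "0 0.05 0 0" --pt "0 0 0 0"

```text
t: 47.55
position: [0.566, -0.0117, 0.09]
orientation: [-0.5, -0.5, 0.5, 0.5]
ft_force: [-0.0, 0.1, -1.7]
opening: 0.0373
```

Emit:
apply_moves --pt "0 0.04 0 0" --pt "0 0.04 0 0" --pt "0 0 0 0"

```text
t: 47.85
position: [0.5663, -0.0117, 0.0896]
orientation: [0.5, 0.5, -0.5, -0.5]
ft_force: [-2.3, 0.5, 4.8]
opening: 0.037
```

Emit:
apply_moves --pt "0 0 0 0" --pt "0 0 0 0" --pt "0 0 0 0" --pt "0 0 0 0" --pt "0 0 0 0" --pt "0 -0.4 0 0" --pt "0 -1 0 0" --pt "0 -1 0 0" --pt "0 -1 0 0" --pt "0 -1 0 0" --pt "0 -0.6 0 0" --hand -1

```text
t: 48.95
position: [0.567, -0.0118, 0.1909]
orientation: [0.501, 0.5, -0.499, -0.499]
ft_force: [0.2, 0.3, 0.1]
opening: 0.0855
```

Emit:
apply_moves --pt "0 0 0 0.1" --pt "0 0 0 0.1" --pt "0 0 0 0.1" --pt "0 0 0 0.1" --pt "0 0 0 0.1" --pt "0 0 0 0.1" --pt "0 0 0 0.1" --pt "0 0 0 0.1" --pt "0 0 0 0.1" --pt "0 0 0 0.1" --pt "0 0 0 0.047" --pt "-0.4 0 1 0" --pt "-0.4 0 1 0" --pt "-0.4 0 1 0" --pt "-0.4 0 1 0" --pt "-0.4 0 1 0" --pt "-0.4 0 1 0" --pt "-0.4 0 1 0" --pt "-0.4 0 1 0" --pt "-0.4 0 1 0"

```text
t: 50.95
position: [0.4936, 0.1691, 0.1888]
orientation: [0.707, -0.0, -0.0, -0.707]
ft_force: [-1.3, -0.6, 1.0]
opening: 0.0857
```

```bash
python3 chk.py scene; python3 chk.py top
```

```text
pos [0.4923 0.1716 0.1888] shot 22 t 51.0
pressure_cell 0.73 [ 0.5638 -0.0135  0.0207  0.1291]
pressure_cell 0.62 [0.4872 0.2462 0.0273 0.151 ]
clear_chamber 0.97 [0.4739 0.4066 0.0289 0.1517]
clear_chamber 0.86 [ 0.6316 -0.3264  0.0304  0.1519]
clear_chamber 0.61 [ 0.2455 -0.2923  0.0311  0.1503]
ram 0.61 [0.4812 0.3258 0.018  0.1494]
core 0.96 [ 0.4833 -0.1583  0.0206  0.0773]
core 0.62 [ 0.4814 -0.5233  0.022   0.0776]
core 0.56 [ 0.5646 -0.0134  0.02    0.1291]
stub 0.4 [ 0.524  -0.3744  0.0129  0.0528]
pos [0.4946 0.1676 0.1887] shot 23 t 51.3
clear_chamber 0.97 [ 0.6319 -0.3269  0.0277  0.1539]
clear_chamber 0.77 [ 0.2469 -0.2926  0.0273  0.1536]
core 0.69 [ 0.5653 -0.0129  0.0192  0.1314]
core 0.65 [ 0.4832 -0.5228  0.0194  0.078 ]
core 0.62 [ 0.4848 -0.1571  0.0189  0.079 ]
stub 0.62 [ 0.5184 -0.3547  0.0252  0.0543]
```

Emit:
apply_moves --pt "-0.1 0 1 0" --pt "-0.1 0 1 0" --pt "-0.1 0 1 0" --pt "-0.1 0 1 0" --pt "0 0 0 0" --pt "0 1 0 0" --pt "0 1 0 0" --pt "0 1 0 0" --pt "0 0.9 0 0" --pt "0 0.4 0 0" --pt "0 0 0 0"

```text
t: 52.65
position: [0.4855, 0.2474, 0.1017]
orientation: [0.707, -0.001, -0.001, -0.707]
ft_force: [-0.1, -0.1, 0.6]
opening: 0.0853
```

Emit:
apply_moves --pt "0 0 0 0" --pt "0 0 0 0" --pt "0 0 0 0" --pt "0 0 0 0" --pt "0 0 0 0" --pt "0 0 0 0" --pt "0 0 0 0" --pt "0 0 0 0" --hand 1 --grip_force 80

```text
t: 53.45
position: [0.4863, 0.2485, 0.1041]
orientation: [-0.707, -0.0, -0.0, 0.707]
ft_force: [-1.7, -0.4, 5.7]
opening: 0.0525
```

```bash
cat > pos.py <<'E'
from h import *
P=[]
for i in range(2): ctrl.camera("wrist"); P.append(ctrl.sense()["position"])
s=ctrl.sense();print(np.mean(P,0).round(4),s["ft_force"].round(1),s["opening"],s["joint_positions"].round(2),s["t"])
E
python3 pos.py
```

```text
[0.4863 0.2485 0.1041] [-3.1 -0.3  5. ] 0.052415816130678056 [ 0.34  0.44 -0.38  0.75  0.    1.91] 53.55
```

Emit:
apply_moves --pt "0 -0.4 0 0" --pt "0 -1 0 0" --pt "0 -1 0 0" --pt "0 -1 0 0" --pt "0 -1 0 0" --pt "0 -1 0 0" --pt "0 -0.5 -0.5 0" --pt "-0.15 0 -0.8 0" --pt "-0.15 0 -1 0" --pt "-0.15 0 -1 0" --pt "-0.15 0 -1 0" --pt "-0.15 0 -1 0" --pt "-0.15 0 -1 0" --pt "-0.15 0 -1 0" --pt "-0.15 0 -1 0" --pt "-0.15 0 -1 0" --pt "-0.15 0 -1 0" --pt "-0.15 0 -1 0" --pt "-0.15 0 -1 0" --pt "-0.15 0 -1 0"

```text
t: 55.55
position: [0.4449, -0.0193, 0.2192]
orientation: [0.707, -0.002, -0.001, -0.707]
ft_force: [0.6, -0.3, -8.9]
opening: 0.0525
```

Emit:
apply_moves --pt "-0.3 0 -1 0" --pt "0 0 -1 0" --pt "0 0 -1 0" --pt "0 0 -1 0" --pt "0 0 -1 0" --pt "0 0 -1 0" --pt "0 0 -1 0" --pt "0 0 -1 0" --pt "0 0 -1 0" --pt "0 0 -1 0" --pt "0 0 -1 0" --pt "0 0 -1 0" --pt "0 0 -1 0" --pt "0 0 -1 0" --pt "0 0 -1 0" --pt "0 0 -1 0" --pt "0 0 -1 0" --pt "0 0 -1 0" --pt "0 0 -0.6 0" --pt "0 0 -0.35 0"

```text
t: 57.55
position: [0.4406, -0.3979, 0.22]
orientation: [-0.707, 0.001, -0.0, 0.707]
ft_force: [0.6, 0.2, -8.3]
opening: 0.0524
```

```bash
python3 pos.py
```

```text
[ 0.4407 -0.3979  0.2202] [-0.3 -0.6 -8.9] 0.052532672201824594 [-0.86  0.41 -0.09  1.07  0.    0.71] 57.65
```

Emit:
apply_moves --pt "0 1 0.05 0" --pt "0 1 0 0" --pt "0 1 0 0" --pt "0 1 0 0" --pt "0 0.7 0 0" --pt "0 0.3 0 0" --pt "0 0.1 0 0" --pt "0 0.1 0 0" --pt "0 0.08 0 0" --pt "0 0.06 0 0" --pt "0 0 0 0"

```text
t: 58.75
position: [0.4412, -0.3958, 0.1142]
orientation: [0.707, 0.0, 0.0, -0.707]
ft_force: [0.0, -0.1, -9.1]
opening: 0.0524
```

Emit:
apply_moves --pt "0 0.07 0 0" --pt "0 0.06 0 0" --pt "0 0 0 0"

```text
t: 59.05
position: [0.4414, -0.3964, 0.1131]
orientation: [0.708, 0.0, 0.0, -0.706]
ft_force: [-3.3, 2.2, 4.1]
opening: 0.0526
```

Emit:
apply_moves --pt "0 0 0 0" --pt "0 0 0 0" --pt "0 0 0 0" --pt "0 0 0 0" --pt "0 0 0 0" --pt "0 -0.4 0 0" --pt "0 -1 0 0" --pt "0 -1 0 0" --pt "0 -1 0 0" --pt "0 -0.5 0.5 0" --pt "0.05 0 1 0" --pt "0.05 0 1 0" --pt "0.05 0 1 0" --pt "0.05 0 1 0" --pt "0.05 0 1 0" --pt "0.05 0 1 0" --pt "0.05 0 1 0" --pt "0.05 0 1 0" --pt "0.05 0 1 0" --pt "0.05 0 1 0" --hand -1

```text
t: 61.05
position: [0.451, -0.184, 0.1893]
orientation: [-0.707, -0.0, 0.0, 0.707]
ft_force: [0.4, -0.3, -0.4]
opening: 0.0853
```

Emit:
apply_moves --pt "0.05 0 1 0" --pt "0.05 0 1 0" --pt "0.05 0 1 0" --pt "0.05 0 1 0" --pt "0.05 0 1 0" --pt "0.05 0 1 0" --pt "0.05 0 1 0" --pt "0.05 0 1 0" --pt "0.05 0 1 0" --pt "0.05 0 1 0" --pt "0.05 0 1 0" --pt "0.05 0 1 0" --pt "0.05 0 1 0" --pt "0.05 0 1 0" --pt "0.05 0 1 0" --pt "0.05 0 1 0" --pt "0.05 0 1 0" --pt "0.05 0 1 0" --pt "0.05 0 1 0" --pt "0.05 0 1 0"

```text
t: 63.05
position: [0.4704, 0.2157, 0.1893]
orientation: [-0.707, -0.0, 0.0, 0.707]
ft_force: [-1.0, -0.7, -0.0]
opening: 0.0853
```

Emit:
apply_moves --pt "0.08 0 1 0" --pt "0.08 0 1 0" --pt "0.08 0 1 0" --pt "0.08 0 1 0" --pt "0.08 0 1 0" --pt "0.05 0 0.75 0" --pt "0 0 0 0"

```text
t: 63.75
position: [0.4796, 0.3311, 0.1891]
orientation: [-0.707, -0.001, 0.001, 0.707]
ft_force: [0.3, -0.5, -0.5]
opening: 0.0854
```

```bash
python3 pos.py; python3 chk.py top; python3 chk.py scene
```

```text
[0.4796 0.3296 0.1891] [-0.9  0.2  0.9] 0.08518512529838 [ 0.47  0.42 -0.17  0.98 -0.    2.05] 63.85
pos [0.4797 0.3288 0.1891] shot 30 t 63.9
pressure_cell 0.67 [ 0.4463 -0.3954  0.0234  0.1667]
clear_chamber 0.81 [ 0.2456 -0.293   0.0278  0.1529]
clear_chamber 0.75 [ 0.6325 -0.3272  0.0278  0.1536]
clear_chamber 0.72 [0.461  0.3826 0.0482 0.1549]
ram 0.63 [0.4803 0.3273 0.0177 0.1521]
core 0.75 [ 0.5647 -0.0122  0.0186  0.1307]
core 0.68 [ 0.4829 -0.5211  0.0191  0.0782]
core 0.49 [ 0.4847 -0.1574  0.0191  0.0788]
stub 0.58 [ 0.52   -0.3554  0.0263  0.0542]
stub 0.25 [0.5663 0.0247 0.0631 0.0502]
pos [0.4803 0.3288 0.1894] shot 31 t 64.2
pressure_cell 0.68 [ 0.4416 -0.3963  0.0281  0.1605]
clear_chamber 0.98 [0.4716 0.4071 0.0296 0.1518]
clear_chamber 0.8 [ 0.2446 -0.2927  0.0309  0.1501]
clear_chamber 0.56 [ 0.6305 -0.3271  0.0299  0.1519]
ram 0.88 [0.4815 0.3273 0.02   0.1498]
core 0.94 [ 0.5648 -0.012   0.0201  0.1296]
core 0.74 [ 0.4819 -0.1579  0.022   0.0774]
core 0.58 [ 0.4809 -0.5237  0.021   0.0778]
stub 0.59 [ 0.5234 -0.3742  0.0129  0.0538]
```

Emit:
apply_moves --pt "0 1 0 0" --pt "0 1 0 0" --pt "0 1 0 0" --pt "0 0.8 0 0" --pt "0 0.25 0 0" --pt "0 0 0 0"

```text
t: 65.05
position: [0.4797, 0.3291, 0.1077]
orientation: [0.707, -0.0, -0.0, -0.707]
ft_force: [0.0, 0.6, -0.0]
opening: 0.0852
```

Emit:
apply_moves --pt "0 0 0 0" --pt "0 0 0 0" --pt "0 0 0 0" --pt "0 0 0 0" --pt "0 0 0 0" --pt "0 0 0 0" --pt "0 0 0 0" --pt "0 0 0 0" --pt "0 0 0 0" --hand 1 --grip_force 80

```text
t: 65.95
position: [0.48, 0.3296, 0.1092]
orientation: [-0.707, -0.0, 0.0, 0.707]
ft_force: [-2.8, -0.5, 5.8]
opening: 0.0344
```

```bash
python3 pos.py
```

```text
[0.48   0.3296 0.1092] [-2.8  0.3  5.6] 0.03429608111055641 [ 0.47  0.49 -0.28  0.8   0.    2.05] 66.05
```

Emit:
apply_moves --pt "0 -0.4 0 0" --pt "0 -1 0 0" --pt "0 -1 0 0" --pt "0 -1 0 0" --pt "0 -1 0 0" --pt "0 -1 0 0" --pt "0 -0.5 -0.5 0" --pt "-0.15 0 -0.8 0" --pt "-0.15 0 -1 0" --pt "-0.15 0 -1 0" --pt "-0.15 0 -1 0" --pt "-0.15 0 -1 0" --pt "-0.15 0 -1 0" --pt "-0.15 0 -1 0" --pt "-0.15 0 -1 0" --pt "-0.15 0 -1 0" --pt "-0.15 0 -1 0" --pt "-0.15 0 -1 0" --pt "-0.15 0 -1 0" --pt "-0.15 0 -1 0"

```text
t: 68.05
position: [0.4397, 0.0619, 0.2254]
orientation: [0.707, -0.001, -0.001, -0.707]
ft_force: [-0.1, 0.9, -6.9]
opening: 0.0346
```

Emit:
apply_moves --pt "-0.15 0 -1 0" --pt "-0.15 0 -1 0" --pt "-0.15 0 -1 0" --pt "-0.15 0 -1 0" --pt "-0.15 0 -1 0" --pt "-0.15 0 -1 0" --pt "-0.15 0 -1 0" --pt "-0.15 0 -1 0" --pt "-0.15 0 -1 0" --pt "-0.15 0 -1 0" --pt "-0.15 0 -1 0" --pt "-0.15 0 -1 0" --pt "-0.15 0 -1 0" --pt "-0.15 0 -1 0" --pt "0 0 -1 0" --pt "0 0 -1 0" --pt "0 0 -1 0" --pt "0 0 -1 0" --pt "0 0 -1 0" --pt "0 0 -0.5 0"

```text
t: 70.05
position: [0.3989, -0.3288, 0.226]
orientation: [0.707, -0.001, 0.0, -0.707]
ft_force: [0.8, -0.0, -7.1]
opening: 0.0346
```

```bash
python3 pos.py
```

```text
[ 0.399  -0.3289  0.226 ] [-0.6  0.7 -7.9] 0.0345129184727957 [-0.83  0.27 -0.29  1.01 -0.    0.74] 70.15
```

Emit:
apply_moves --pt "0 1 0 0" --pt "0 1 0 0" --pt "0 1 0 0" --pt "0 1 0 0" --pt "0 0.7 0 0" --pt "0 0.3 0 0" --pt "0 0.1 0 0" --pt "0 0.1 0 0" --pt "0 0.08 0 0" --pt "0 0.06 0 0" --pt "0 0.06 0 0" --pt "0 0 0 0"

```text
t: 71.35
position: [0.3992, -0.3267, 0.1184]
orientation: [0.707, 0.0, 0.0, -0.707]
ft_force: [-1.3, 0.0, -6.5]
opening: 0.0342
```

Emit:
apply_moves --pt "0 0.06 0 0" --pt "0 0 0 0"

```text
t: 71.55
position: [0.3992, -0.3271, 0.1182]
orientation: [0.708, 0.0, 0.0, -0.707]
ft_force: [-3.4, 1.2, 3.6]
opening: 0.0346
```

Emit:
apply_moves --pt "0 0 0 0" --pt "0 0 0 0" --pt "0 0 0 0" --pt "0 0 0 0" --pt "0 0 0 0" --pt "0 -0.4 0 0" --pt "0 -1 0 0" --pt "0 -1 0 0" --pt "0 -1 0 0" --pt "0 -0.3 0.5 0" --pt "0.1 0 1 0" --pt "0.1 0 1 0" --pt "0.1 0 1 0" --pt "0.1 0 1 0" --pt "0.1 0 1 0" --pt "0.1 0 1 0" --pt "0.1 0 1 0" --pt "0.1 0 1 0" --pt "0.1 0 1 0" --pt "0.1 0 1 0" --hand -1

```text
t: 73.55
position: [0.4186, -0.1151, 0.1908]
orientation: [-0.707, 0.0, 0.0, 0.707]
ft_force: [0.2, 0.2, -0.7]
opening: 0.0856
```

Emit:
apply_moves --pt "0.1 0 1 0" --pt "0.1 0 1 0" --pt "0.1 0 1 0" --pt "0.1 0 1 0" --pt "0.1 0 1 0" --pt "0.1 0 1 0" --pt "0.1 0 1 0" --pt "0.1 0 1 0" --pt "0.1 0 1 0" --pt "0.1 0 1 0" --pt "0.1 0 1 0" --pt "0.1 0 1 0" --pt "0.1 0 1 0" --pt "0.1 0 1 0" --pt "0.1 0 1 0" --pt "0.1 0 1 0" --pt "0.1 0 1 0" --pt "0.1 0 1 0" --pt "0.1 0 1 0" --pt "0.1 0 1 0"

```text
t: 75.55
position: [0.4581, 0.2843, 0.1906]
orientation: [0.707, -0.0, -0.0, -0.707]
ft_force: [-0.2, -0.1, -0.6]
opening: 0.0854
```

Emit:
apply_moves --pt "0.1 0 1 0" --pt "0.1 0 1 0" --pt "0.1 0 1 0" --pt "0.1 0 1 0" --pt "0.1 0 1 0" --pt "0.1 0 1 0" --pt "0.07 0 0.25 0" --pt "0 0 0 0"

```text
t: 76.35
position: [0.4718, 0.4086, 0.1905]
orientation: [0.707, 0.0, -0.001, -0.707]
ft_force: [-0.7, -0.6, -0.0]
opening: 0.0853
```

```bash
python3 pos.py; python3 chk.py top
```

```text
[0.472  0.4077 0.1907] [-0.5 -1.  -0.3] 0.08541248013073631 [ 0.59  0.49 -0.05  1.03 -0.    2.17] 76.45
pos [0.4722 0.4074 0.1909] shot 38 t 76.5
pressure_cell 0.86 [ 0.4422 -0.3934  0.0247  0.1667]
pressure_cell 0.6 [0.4808 0.3292 0.138  0.0124]
pressure_cell 0.34 [ 0.5182 -0.3544  0.0251  0.0541]
clear_chamber 0.81 [ 0.6331 -0.327   0.0282  0.1528]
clear_chamber 0.57 [ 0.2462 -0.2927  0.0274  0.1537]
ram 0.78 [ 0.4008 -0.3269  0.0181  0.161 ]
core 0.83 [ 0.4833 -0.5207  0.0185  0.0788]
core 0.67 [ 0.4849 -0.1572  0.0188  0.0789]
core 0.59 [ 0.5646 -0.0126  0.0187  0.131 ]
stub 0.74 [ 0.5182 -0.3544  0.0251  0.0541]
```

Emit:
apply_moves --pt "0 1 0 0" --pt "0 1 0 0" --pt "0 1 0 0" --pt "0 0.8 0 0" --pt "0 0.25 0 0" --pt "0 0 0 0"

```text
t: 77.35
position: [0.4722, 0.4078, 0.1095]
orientation: [0.707, -0.001, -0.0, -0.707]
ft_force: [-1.0, -0.1, -0.1]
opening: 0.0855
```

Emit:
apply_moves --pt "0 0 0 0" --pt "0 0 0 0" --pt "0 0 0 0" --pt "0 0 0 0" --pt "0 0 0 0" --pt "0 0 0 0" --pt "0 0 0 0" --pt "0 0 0 0" --hand 1 --grip_force 60

```text
t: 78.15
position: [0.4728, 0.4089, 0.1115]
orientation: [-0.707, -0.001, -0.0, 0.708]
ft_force: [-2.8, -0.7, 5.5]
opening: 0.0552
```

```bash
python3 pos.py
```

```text
[0.4729 0.4089 0.1116] [-2.6  0.4  5.8] 0.0546012274622358 [ 0.59  0.56 -0.15  0.86  0.    2.17] 78.25
```

Emit:
apply_moves --pt "0 -0.4 0 0" --pt "0 -1 0 0" --pt "0 -1 0 0" --pt "0 -1 0 0" --pt "0 -1 0 0" --pt "0 -1 0 0" --pt "0 -0.5 -0.5 0" --pt "-0.02 0 -0.8 0" --pt "-0.02 0 -1 0" --pt "-0.02 0 -1 0" --pt "-0.02 0 -1 0" --pt "-0.02 0 -1 0" --pt "-0.02 0 -1 0" --pt "-0.02 0 -1 0" --pt "-0.02 0 -1 0" --pt "-0.02 0 -1 0" --pt "-0.02 0 -1 0" --pt "-0.02 0 -1 0" --pt "-0.02 0 -1 0" --pt "-0.02 0 -1 0"

```text
t: 80.25
position: [0.4665, 0.1408, 0.2276]
orientation: [0.707, -0.001, -0.0, -0.707]
ft_force: [0.1, -0.2, -3.8]
opening: 0.0547
```

Emit:
apply_moves --pt "-0.02 0 -1 0" --pt "-0.02 0 -1 0" --pt "-0.02 0 -1 0" --pt "-0.02 0 -1 0" --pt "-0.02 0 -1 0" --pt "-0.02 0 -1 0" --pt "-0.02 0 -1 0" --pt "-0.02 0 -1 0" --pt "-0.02 0 -1 0" --pt "-0.02 0 -1 0" --pt "-0.02 0 -1 0" --pt "-0.02 0 -1 0" --pt "-0.02 0 -1 0" --pt "-0.02 0 -1 0" --pt "-0.02 0 -1 0" --pt "-0.02 0 -1 0" --pt "-0.02 0 -1 0" --pt "0 0 -1 0" --pt "0 0 -1 0" --pt "0 0 -1 0"

```text
t: 82.25
position: [0.4593, -0.2585, 0.2275]
orientation: [-0.707, 0.001, 0.0, 0.707]
ft_force: [0.9, -0.0, -4.5]
opening: 0.055
```

Emit:
apply_moves --pt "0 0 -0.5 0" --pt "0 0 -0.25 0" --pt "0 0 0 0" --pt "0 0 0 0"

```text
t: 82.65
position: [0.4603, -0.2719, 0.2279]
orientation: [-0.707, -0.0, 0.0, 0.707]
ft_force: [-0.0, -0.3, -3.9]
opening: 0.0547
```

```bash
python3 pos.py
```

```text
[ 0.4604 -0.2718  0.228 ] [-0.5 -0.1 -3.9] 0.05485778318683119 [-0.67  0.3  -0.24  1.03  0.    0.9 ] 82.75
```

Good spot; lower gently.

Emit:
apply_moves --pt "0 1 0 0" --pt "0 1 0 0" --pt "0 1 0 0" --pt "0 1 0 0" --pt "0 0.7 0 0" --pt "0 0.3 0 0" --pt "0 0.1 0 0" --pt "0 0.1 0 0" --pt "0 0.08 0 0" --pt "0 0.06 0 0" --pt "0 0.06 0 0" --pt "0 0 0 0"

```text
t: 83.95
position: [0.4608, -0.273, 0.1206]
orientation: [0.707, 0.0, 0.0, -0.707]
ft_force: [-1.4, 0.7, -1.0]
opening: 0.0546
```

Emit:
apply_moves --pt "0 0.05 0 0" --pt "0 0 0 0"

```text
t: 84.15
position: [0.4609, -0.2733, 0.1206]
orientation: [0.708, 0.0, 0.0, -0.707]
ft_force: [-2.2, 1.3, 7.6]
opening: 0.0549
```

Emit:
apply_moves --pt "0 0 0 0" --pt "0 0 0 0" --pt "0 0 0 0" --pt "0 0 0 0" --pt "0 0 0 0" --pt "0 -0.4 0 0" --pt "0 -1 0 0" --pt "0 -1 0 0" --pt "0 -1 0 0" --pt "0 -1 0 0" --pt "0 -1 0.5 0" --pt "-0.5 0 1 0" --pt "-0.5 0 1 0" --pt "-0.5 0 1 0" --pt "-0.5 0 1 0" --pt "-0.5 0 1 0" --pt "-0.5 0 1 0" --pt "-0.5 0 1 0" --pt "-0.3 0 0.5 0" --pt "0 0 0 0" --hand -1

```text
t: 86.15
position: [0.384, -0.1119, 0.2275]
orientation: [0.707, 0.001, -0.0, -0.707]
ft_force: [0.8, -0.6, -0.0]
opening: 0.0853
```

```bash
python3 chk.py top; python3 chk.py scene; ls pics | tail -3
```

```text
pos [ 0.3849 -0.1128  0.2276] shot 43 t 86.2
pressure_cell 0.82 [ 0.4252 -0.3777  0.0415  0.167 ]
clear_chamber 0.81 [ 0.4615 -0.273   0.0272  0.1678]
clear_chamber 0.72 [ 0.2457 -0.2931  0.0279  0.1526]
clear_chamber 0.63 [ 0.6315 -0.3273  0.0283  0.1537]
ram 0.88 [ 0.3999 -0.3276  0.0181  0.1608]
core 0.76 [ 0.483  -0.5216  0.0182  0.0787]
core 0.59 [ 0.5641 -0.012   0.0188  0.1313]
stub 0.71 [ 0.5178 -0.3536  0.0249  0.0539]
pos [ 0.3849 -0.1133  0.227 ] shot 44 t 86.5
pressure_cell 0.62 [ 0.4424 -0.3974  0.0274  0.1604]
clear_chamber 0.97 [ 0.6318 -0.3276  0.0295  0.1515]
clear_chamber 0.72 [ 0.3272 -0.2963  0.112   0.1527]
clear_chamber 0.63 [ 0.4593 -0.2724  0.0315  0.1617]
ram 0.63 [ 0.4007 -0.3282  0.0189  0.16  ]
core 0.81 [ 0.5641 -0.0117  0.0215  0.1295]
core 0.71 [ 0.4855 -0.1572  0.0212  0.0777]
core 0.61 [ 0.4827 -0.5243  0.021   0.078 ]
stub 0.55 [ 0.6387 -0.3456  0.0023  0.0941]
top.png
w1.png
w2.png
```

View pics/chk_44.png

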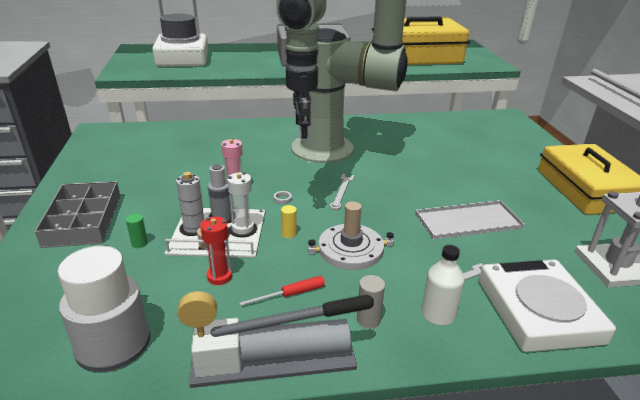

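The core stands on the pedestal (352,222). The cell (190,205), ram (219,190) and clear chamber (240,205) are back on their pads, the tray is empty, and the gripper is clear of everything.

```bash
python3 -c "
from bench import ctrl; print(ctrl.sign_off())"
```

```text
the job is handed in; nothing more can be done
None
```

The core now stands upright on the pedestal, and the pressure cell, clear chamber and ram are back on their own pads. I handed the job in at about 86.5 s of the 138 s allowed. The sign-off gave no verdict.

I moved the clear chamber, then the ram, then the cell into the tray. Next I set the core on the pedestal, then returned the cell, ram and chamber in that order. Every put-down was lowered until a light contact showed and then released.

| Thing | Last measured offset | Limit |
|---|---|---|
| Core from pedestal centre | about 2 mm | 10 mm |
| Pressure cell from start | about 3 mm | 15 mm |
| Ram from start | about 3 mm | 15 mm |
| Clear chamber from start | about 1–2 mm | 15 mm |
| Stub from start | no movement beyond the 2–3 mm measuring scatter | 15 mm |

- **Final picture:** everything stands upright, the tray is empty and the gripper is clear of all of it.
- **Disagreeing readings:** the last top view put the pressure cell at (0.425, -0.378). That outline also took in part of the ram, and the scene camera put the cell at its proper place. The scene camera's stub reading landed on a look-alike, so I used the top view for the stub.
- **Not checked:** I judged that things were upright from the pictures and the heights of their tops, not by measuring tilt.

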